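# Sleeve over the core rod, rod pressed home

## Task

Slip the brass sleeve over the red-headed core rod standing in the taller casting mould, lowering it, not dropping it, so that it stands squarely on the mould's mouth. Then push the rod down into the mould until it is fully home, its head flush with the top of the sleeve. Leave the blue spacer ring, the metal ingot, the tankard and the tape roll where they are.

Things in the scene. Friction and masses are not known exactly. Their poses are not given: they have to be found in the camera images.
- mould: taller of two upright round steel casting moulds, fixed to the bench: tube 50 mm across and 110 mm high (including the flange) with a green band, on a flange 100 mm across and 12 mm thick. It has a narrow bore 14.5 mm across in its top. Origin on the tube's axis at bench level, z up
- mouth (a point): centre of the mould's mouth: on the tube's axis, on its flat top, 110 mm above the bench
- rod: loose steel rod, 12 mm thick, 140 mm long, with a red head 18 mm across and 9 mm tall. It stands in the mould's bore with 1.25 mm play each side, its foot on a tight packing plug: it stays where left and takes about 6 N of downward push to move. At the start its top is 89 mm above the mould's mouth; it stops by itself 33 mm lower. Origin at the centre of its foot, z up along the rod
- rod_top (a point): centre of the flat top of the rod's red head
- sleeve: loose brass sleeve standing upright on the bench: a plain tube 46 mm across outside, 30 mm inside, 55 mm tall, about 0.4 kg. Origin on its axis at its underside, z up along the axis
- short_mould: the other mould, fixed, not used: like the first but 80 mm high, with a yellow band and no rod. Origin on its axis at bench level
- spacer: bystander: low blue plastic ring, 60 mm across, 25 mm tall, loose, lying flat. Origin on its axis at its underside
- ingot: bystander: loose cast grey metal bar, 25 x 90 x 15 mm, lying along its y axis. Origin at the centre of its underside
- tankard: bystander: loose pewter tankard, 80 mm across, 85 mm tall, handle on its +y side. Origin at the centre of its underside
- tape: bystander: loose roll of paper tape lying flat, 110 mm across, 25 mm tall. Origin at the centre of its underside

How it is judged:
On the way:
1. the sleeve stands on the mould's mouth around the rod, the rod not yet pushed down (still over 15 mm proud of the sleeve) (horizontal distance between sleeve and mouth below 0.012 m and z of sleeve in the frame of mould between 0.105 and 0.115 m and angle between sleeve's own z axis and vertical below 0.08 rad and horizontal distance between rod_top and mouth below 0.015 m and height (world z) of rod below 0.08 m and z of rod_top in the frame of sleeve above 0.07 m), for 0.2 s.
At the end, for the whole second after the job is handed in: The sleeve stands at rest and upright (within 0.08 rad) on the mould's mouth (underside within 5 mm of it in height), centred within 12 mm; the rod is in the mould's bore inside the sleeve, at rest, its top within 15 mm of the mould's axis and flush with the sleeve's top within 5 mm (horizontal distance between sleeve and mouth below 0.012 m and z of sleeve in the frame of mould between 0.105 and 0.115 m and angle between sleeve's own z axis and vertical below 0.08 rad and horizontal distance between rod_top and mouth below 0.015 m and height (world z) of rod below 0.08 m and z of rod_top in the frame of sleeve between 0.05 and 0.06 m and linear speed of each of sleeve, rod below 0.02 m/s); the robot touches nothing.
It fails at once if the sleeve is dropped on to the mould (it falls faster than 0.6 m/s around the rod) (horizontal distance between sleeve and mouth below 0.02 m and linear speed of sleeve above 0.6 m/s and z of sleeve in the frame of mould below 0.16 m).
It fails at once if the blue plastic spacer ring, cast ingot, pewter tankard, tape roll: one of them is moved by more than 40 mm (distance of any of spacer, ingot, tankard, tape from where it was at the start of the episode above 0.04 m).
It also fails if it takes over 51 s, if anything falls off the work surface, if the arm or the gripper's body presses on something with over 40 N, if the wrist force passes 120 N, or if a joint passes its speed limit or range.

## Robot

A 6-joint arm with a two-finger parallel gripper is mounted at the origin on the work surface. World frame = base frame: x ahead of the robot, y to its left, z up, the work surface at z = 0. Lengths are in m, angles in rad, forces in N, time in s.
With the tool pointing down it reaches from about 0.35 to 0.85 m from the base axis. Payload 8.1 kg.
Tool frame: the origin (TCP) lies midway between the tips of the shut fingers; the grasp point (between the pads) lies 19 mm behind it (robot.tcp_to_grasp is the distance from the TCP to the grasp point, in m); z points along the fingers, y is the line along which they close (so a half turn about z gives the same grasp; the last joint's range is limited). The gripper opens to 93 mm and grips with 3 to 60 N. Pads are 15 mm wide; open, the fingers measure 128 mm over their backs; the gripper's body (75 mm by 188 mm) begins 65 mm behind the grasp point.
Start: joints at [1.183, 0.13, 1.488, -0, 1.523, -0.085], TCP at [0.179, 0.573, 0.219] pointing down, gripper open.
Joint ranges: [-2.96, 2.96], [-0.89, 2.26], [0.02, 2.5], [-1.34, 4.48], [0, 2.73], [-2.66, 2.66]. Speed limits (rad/s): [2.39, 2.39, 2.79, 3.14, 3.14, 3.14].

## Interface

Orientations are given as a rotation vector (axis times angle).
In Python, from bench import robot gives the robot as it stands. Calls block until the motion is done:
- robot.move_ptp(position, orientation): joint-space move of the TCP to a pose.
- robot.move_linear(position, frame=None, speed=0.15): straight line of the TCP; frame=None keeps the orientation; speed is the mean speed in m/s.
- robot.movej(angles): joint-space move.
- robot.gripper_to(opening, squeeze=None): finger opening in m; squeeze is the grip in N (None keeps the last); returns when the fingers have stopped.
- robot.dwell(seconds).
- robot.inverse_kinematics(position, orientation): joint angles nearest the present ones, or None.
- robot.capture(name): name is "scene" or "top" or "wrist"; returns a dict with "image" (420x560x3 uint8, red, green, blue), "depth" (420x560 float32, m along the optical axis (not along the pixel's ray), 0 where there is no reading), "fx", "fy", "cx", "cy" (pixels), "dist_coeffs" ([k1, k2, p1, p2, k3] as OpenCV has them; the pictures are not rectified), "view" (4x4, takes a point from world to camera coordinates). Camera axes: x right, y up, looking along -z (the intrinsics and any distortion apply to the point x, -y, -z); pixel columns grow to the right and rows downward; lengths in m; the calibration is good to about 2 mm. A picture is of the moment at which its call begins.
A pose or a line that the arm cannot do raises robot.PlanningError and nothing moves.
- robot.job_done(): hands the job in; it is judged then, once.
Trained networks look in a picture, given as the dict that the camera call returned (one of the last four; its "shot" number tells which), for a name from the list of things; names that differ only in an ending like _2 or _b are one class to them, and where a whole thing is asked for, a point or a joint stands for the part that bears it (a point fixed in the world has none). Each returns a list of dicts, best first, with "confidence" (0 to 1); they miss things now and then, are a little off and sometimes report something else, mostly with a low value. They report only what shows in the picture. A call takes as long as a camera call.
- robot.search_frame(label, picture): "rect" ([left, top, right, bottom] in pixels, round what is visible of it).
Readings, each from a call of its own:
- robot.current_time_s(): time.
- robot.current_qpos(): joint angles.
- robot.current_qvel(): joint speeds.
- robot.current_joint_efforts(): joint torques, N m.
- robot.current_ee_pos(): TCP position.
- robot.current_tool_rot(): TCP orientation.
- robot.current_force(): force on the tool from outside, world axes, zero at the start.
- robot.current_torque(): the same for the moment, N m.
- robot.current_finger_gap(): finger opening in m.
- robot.current_gripper_force(): force on a finger pad.
Only numpy, scipy, OpenCV 4.12 (cv2) and the standard library are available. Lean on these libraries where they do the work, as an engineer would, in place of code of your own. Each camera call takes 0.05 s, during which the arm holds its last target. There are 200 camera calls.

## Working session

There is one attempt and no reset: what is moved stays moved. The work goes in short steps, each a Python script; the robot and the scene stay as the last script left them, time stands still between calls to the robot, and variables do not carry over. Pictures are saved under pics/ and viewed, at most 10 in all, crops included, and the job is handed in when it is done.

```bash
mkdir -p pics; cat > h.py <<'E'
import numpy as np, cv2
from bench import robot
def cloud(c):
    K=np.array([[c["fx"],0,c["cx"]],[0,c["fy"],c["cy"]],[0,0,1]],float)
    h,w=c["depth"].shape
    v,u=np.mgrid[0:h,0:w]
    n=cv2.undistortPoints(np.stack([u,v],-1).reshape(-1,1,2).astype(np.float64),K,np.array(c["dist_coeffs"],float)).reshape(h,w,2)
    d=c["depth"].astype(float)
    P=np.stack([n[...,0]*d,-n[...,1]*d,-d,np.ones_like(d)],-1)
    W=P@np.linalg.inv(np.array(c["view"])).T
    W=W[...,:3]; W[d<=0]=np.nan
    return W
E
python3 - <<'E'
from h import *
ims=[]
for n in ["scene","top"]:
    c=robot.capture(n); W=cloud(c); im=c["image"][...,::-1].copy()
    np.savez("/tmp/%s.npz"%n,W=W,im=im)
    print(n,np.linalg.inv(np.array(c["view"]))[:3,3])
    for l in ["mould","short_mould","rod","sleeve","spacer","ingot","tankard","tape"]:
        for r in robot.search_frame(l,c)[:2]:
            a=np.array(r["rect"]).astype(int); 
            p=W[max(a[1],0):a[3],max(a[0],0):a[2]].reshape(-1,3)
            p=p[p[:,2]>0.01]
            top=np.nanpercentile(p[:,2],98) if len(p) else 0
            q=p[p[:,2]>top-0.006]
            print(l,round(r["confidence"],2),a,"top",round(top,3),"ctr", ((q.min(0)+q.max(0))/2).round(3) if len(q) else None)
            cv2.rectangle(im,tuple(map(int,a[:2])),tuple(map(int,a[2:])),(0,0,255),1); cv2.putText(im,l,(int(a[0]),int(a[1])-2),0,.4,(255,0,255),1)
    cv2.imwrite("pics/%s0.png"%n,im)
E
```

```text
scene [ 1.02837472 -0.06112754  0.86417218]
mould 0.63 [247 256 289 305] top 0.136 ctr [ 0.671 -0.077  0.148]
short_mould 0.7 [332 252 376 293] top 0.083 ctr [0.671 0.134 0.081]
rod 0.75 [258 241 269 267] top 0.202 ctr [ 0.668 -0.076  0.199]
rod 0.33 [330 247 375 296] top 0.083 ctr [0.668 0.134 0.081]
sleeve 0.72 [216 186 239 213] top 0.058 ctr [ 0.432 -0.152  0.057]
spacer 0.84 [316 185 337 207] top 0.029 ctr [0.448 0.103 0.027]
ingot 0.84 [271 227 311 241] top 0.019 ctr [ 0.544 -0.005  0.017]
tankard 0.62 [412 170 455 214] top 0.086 ctr [0.495 0.371 0.085]
tape 0.58 [125 223 174 268] top 0.029 ctr [ 0.539 -0.352  0.027]
top [ 0.31996056 -0.01165533  1.26432292]
mould 0.62 [308 161 348 197] top 0.156 ctr [ 0.664 -0.077  0.174]
mould 0.32 [223 149 264 188] top 0.084 ctr [0.669 0.136 0.082]
short_mould 0.81 [223 149 264 188] top 0.084 ctr [0.669 0.136 0.082]
rod 0.41 [341 266 359 289] top 0.058 ctr [ 0.431 -0.151  0.056]
sleeve 0.78 [338 267 360 286] top 0.058 ctr [ 0.432 -0.152  0.056]
spacer 0.74 [232 244 256 272] top 0.03 ctr [0.45  0.105 0.028]
ingot 0.93 [275 220 314 229] top 0.021 ctr [ 0.545 -0.004  0.019]
tankard 0.64 [108 199 154 242] top 0.088 ctr [0.496 0.371 0.087]
tape 0.75 [411 221 455 266] top 0.03 ctr [ 0.538 -0.35   0.028]
tape 0.37 [274 219 314 229] top 0.02 ctr [ 0.545 -0.004  0.019]
```

View pics/scene0.png

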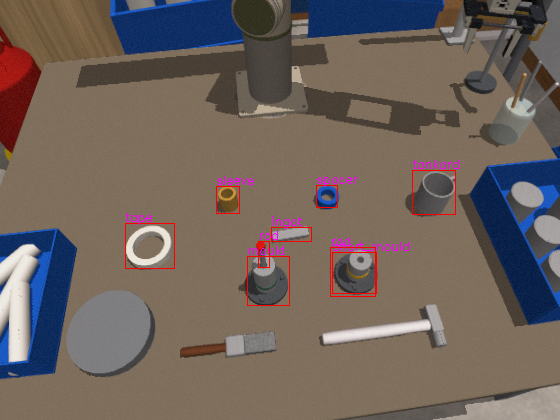

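View pics/top0.png

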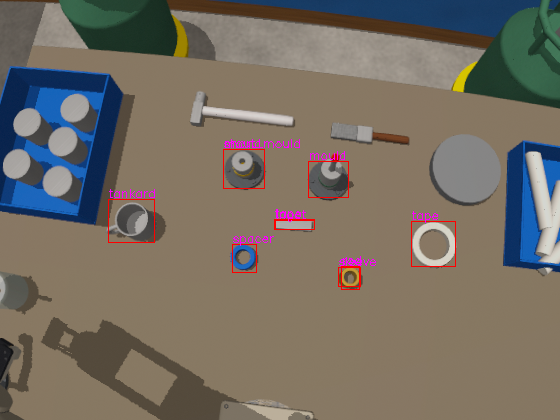

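The boxes match the picture: sleeve at scene px (228,200), red rod head at (261,245), mould below it and the short mould on the right. Next I refine both positions with the wrist camera.

```bash
python3 - <<'E'
from h import *
from scipy.spatial.transform import Rotation as R
def rv(yaw): return (R.from_euler('z',yaw)*R.from_rotvec([np.pi,0,0])).as_rotvec()
print(R.from_rotvec(robot.current_tool_rot()).as_matrix().round(2).tolist())
o=rv(0.0)
for p in ([.432,-.152,.25],[.432,-.152,.021],[.668,-.077,.24],[.668,-.077,.33]):
  for y in (0,np.pi/2,-np.pi/2,np.pi):
    q=robot.inverse_kinematics(p,rv(y)); print(p,round(y,2),None if q is None else np.round(q,2))
# fine fit from top/scene clouds
def circ(P):
    h=cv2.minEnclosingCircle(P.astype(np.float32)); return h
for n in ("scene","top"):
    d=np.load("/tmp/%s.npz"%n); W=d["W"].reshape(-1,3); im=d["im"].reshape(-1,3).astype(int)
    for name,c,lo,hi,r in (("sleeve",(.432,-.152),.045,.07,.04),("mouth",(.667,-.077),.104,.12,.04),("rod",(.667,-.077),.188,.21,.03),("flange",(.667,-.077),.008,.02,.06)):
        m=(W[:,2]>lo)&(W[:,2]<hi)&(np.hypot(W[:,0]-c[0],W[:,1]-c[1])<r); P=W[m]
        (cc,rr)=cv2.minEnclosingCircle(P[:,:2].astype(np.float32)); print(n,name,len(P),np.round(cc,4),round(rr,4),"bbox",P.min(0).round(4),P.max(0).round(4),"med",np.median(P,0).round(4))
E
```

```text
[[-0.95, 0.3, -0.0], [0.3, 0.95, 0.0], [0.0, 0.0, -1.0]]
[0.432, -0.152, 0.25] 0 [-0.45 -0.27  1.82 -0.    1.6   1.12]
[0.432, -0.152, 0.25] 1.57 [-0.45 -0.27  1.82  0.    1.6  -0.45]
[0.432, -0.152, 0.25] -1.57 None
[0.432, -0.152, 0.25] 3.14 [-0.45 -0.27  1.82  0.    1.6  -2.02]
[0.432, -0.152, 0.021] 0 [-0.45 -0.06  2.06 -0.    1.14  1.12]
[0.432, -0.152, 0.021] 1.57 [-0.45 -0.06  2.06  0.    1.14 -0.45]
[0.432, -0.152, 0.021] -1.57 None
[0.432, -0.152, 0.021] 3.14 [-0.45 -0.06  2.06  0.    1.14 -2.02]
[0.668, -0.077, 0.24] 0 [-0.19  0.32  1.23 -0.    1.59  1.38]
[0.668, -0.077, 0.24] 1.57 [-0.19  0.32  1.23  0.    1.59 -0.19]
[0.668, -0.077, 0.24] -1.57 None
[0.668, -0.077, 0.24] 3.14 [-0.19  0.32  1.23  0.    1.59 -1.76]
[0.668, -0.077, 0.33] 0 [-0.19  0.32  1.07 -0.    1.75  1.38]
[0.668, -0.077, 0.33] 1.57 [-0.19  0.32  1.07 -0.    1.75 -0.19]
[0.668, -0.077, 0.33] -1.57 None
[0.668, -0.077, 0.33] 3.14 [-0.19  0.32  1.07  0.    1.75 -1.76]
scene sleeve 184 [ 0.4313 -0.152 ] 0.0238 bbox [ 0.4092 -0.1752  0.0451] [ 0.4544 -0.1292  0.0608] med [ 0.4345 -0.152   0.0552]
scene mout
[... 173 characters left out ...]
854  0.1926] [ 0.6766 -0.0694  0.2028] med [ 0.669  -0.0772  0.2   ]
scene flange 833 [ 0.6679 -0.0769] 0.0505 bbox [ 0.6284 -0.1258  0.0082] [ 0.7178 -0.0277  0.0199] med [ 0.686  -0.0765  0.0133]
top sleeve 186 [ 0.4311 -0.1519] 0.0232 bbox [ 0.4083 -0.174   0.045 ] [ 0.4527 -0.129   0.0597] med [ 0.431  -0.1511  0.0542]
top mouth 294 [ 0.6683 -0.0762] 0.0255 bbox [ 0.6439 -0.1014  0.1041] [ 0.6927 -0.0523  0.1199] med [ 0.6645 -0.0731  0.1103]
top rod 62 [ 0.6691 -0.0771] 0.0094 bbox [ 0.6598 -0.0855  0.1919] [ 0.6766 -0.0681  0.2039] med [ 0.6675 -0.0763  0.1991]
top flange 683 [ 0.6689 -0.0763] 0.0505 bbox [ 0.6191 -0.1252  0.008 ] [ 0.7151 -0.0268  0.0199] med [ 0.6527 -0.0697  0.0128]
```

```bash
cat >> h.py <<'E'
from scipy.spatial.transform import Rotation as R
O=(R.from_euler('z',np.pi/2)*R.from_rotvec([np.pi,0,0])).as_rotvec()
def st(*a): print(*a,"t",round(robot.current_time_s(),2),"p",np.round(robot.current_ee_pos(),4),"F",np.round(robot.current_force(),1),"gap",round(robot.current_finger_gap(),4))
E
python3 - <<'E'
from h import *
S=[.4312,-.152]
robot.gripper_to(.088)
robot.move_ptp(S+[.15],O)
st("above")
robot.move_linear(S+[.021],speed=.08)
robot.gripper_to(.03,squeeze=30)
st("grip")
robot.move_linear(S+[.05],speed=.06)
robot.move_linear(S+[.25],speed=.15); st("lift")
ims=[]
for n in ["scene","top"]:
    c=robot.capture(n); W=cloud(c); 
    r=robot.search_frame("sleeve",c)[:1]; print([(x["confidence"],x["rect"]) for x in r])
    P=W.reshape(-1,3); 
    im=c["image"].reshape(-1,3).astype(int)
    br=(im[:,0]>im[:,2]*2+20)&(im[:,0]>im[:,1]*1.15)&(np.hypot(P[:,0]-S[0],P[:,1]-S[1])<.04)&(P[:,2]>.15); q=P[br]
    print(len(q), q.min(0).round(4) if len(q) else '', q.max(0).round(4) if len(q) else '')
    ims.append(c["image"][120:330,130:430,::-1])
cv2.imwrite("pics/lift.png",cv2.resize(np.hstack(ims),None,fx=1.3,fy=1.3))
E
```

```text
above t 3.97 p [ 0.4315 -0.1515  0.1501] F [-0.1  0.5  0. ] gap 0.0876
grip t 6.47 p [ 0.4312 -0.152   0.021 ] F [-0.2 -0.2 -0.8] gap 0.0453
lift t 8.59 p [ 0.4307 -0.1518  0.2488] F [ 0.7 -0.3 -4.3] gap 0.0455
[(0.5, [205.4, 140.9, 227.0, 156.6])]
146 [ 0.4063 -0.1716  0.2291] [ 0.4549 -0.1201  0.3732]
[]
21 [ 0.4203 -0.1319  0.2346] [ 0.4363 -0.1288  0.2705]
```

View pics/lift.png

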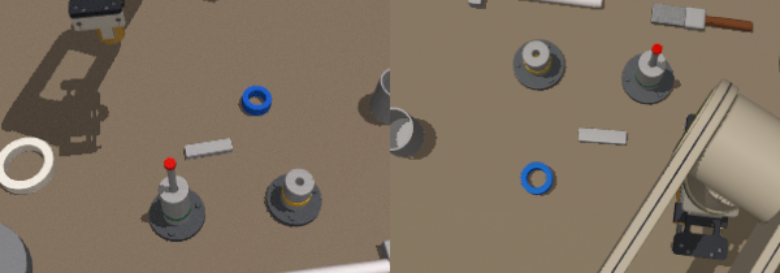

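The sleeve hangs in the fingers (left half, about (110,35)), weighing 4.3 N with its bottom at z≈0.229. I carry it over the rod and check the alignment.

```bash
python3 - <<'E'
from h import *
M=[.668,-.0765]
robot.move_linear(M+[.25],speed=.12); robot.dwell(.4); st("over")
c=robot.capture("scene"); W=cloud(c); P=W.reshape(-1,3); im=c["image"].reshape(-1,3).astype(int)
br=(im[:,0]>im[:,2]*2+20)&(im[:,0]>im[:,1]*1.15)&(im[:,1]>60)&(np.hypot(P[:,0]-M[0],P[:,1]-M[1])<.03)&(P[:,2]>.215)&(P[:,2]<.29); q=P[br]
print(len(q),q.min(0).round(4),q.max(0).round(4), cv2.minEnclosingCircle(q[:,:2].astype(np.float32)))
A=np.c_[2*q[:,:2],np.ones(len(q))]; o=q[(q[:,2]<.262)]
A=np.c_[2*o[:,:2],np.ones(len(o))]; s=np.linalg.lstsq(A,(o[:,:2]**2).sum(1),rcond=None)[0]; print("fit",s[:2],np.sqrt(s[2]+s[0]**2+s[1]**2))
w=robot.capture("wrist")
a=cv2.resize(c["image"][170:320,190:340,::-1],(520,520)); b=w["image"][...,::-1]
cv2.imwrite("pics/over.png",np.hstack([a,cv2.resize(b,(280,210)).copy() if 0 else cv2.copyMakeBorder(cv2.resize(b,(280,210)),0,310,0,0,0)]))
E
```

```text
over t 11.42 p [ 0.6679 -0.0766  0.2501] F [-0.1  0.3 -4.5] gap 0.0455Traceback (most recent call last):
  File "<stdin>", line 6, in <module>
    return umr_minimum(a, axis, None, out, keepdims, initial, where)
ValueError: zero-size array to reduction operation minimum which has no identity
```

```bash
python3 - <<'E'
from h import *
M=[.668,-.0765]
c=robot.capture("scene"); W=cloud(c); w=robot.capture("wrist")
np.savez("/tmp/over.npz",W=W,im=c["image"])
a=cv2.resize(c["image"][150:310,190:350,::-1],(520,520),interpolation=0); b=w["image"][...,::-1]
cv2.imwrite("pics/over.png",np.hstack([a,cv2.copyMakeBorder(cv2.resize(b,(280,210)),0,310,0,0,0)]))
E
```

```text
(no output)
```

View pics/over.png

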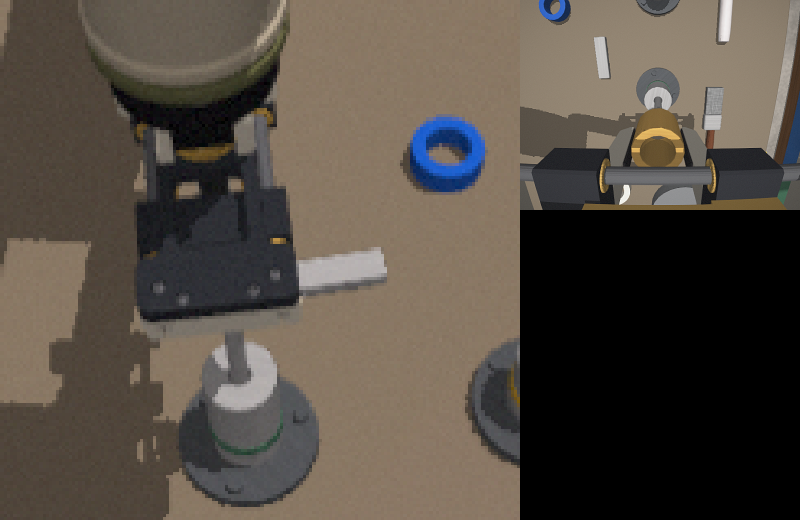

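In the left half the gripper hides the sleeve, with the rod directly below at about (235,350). In the wrist view the sleeve (658,145) lines up with the mould (658,90). I lower it in steps under force guard.

```bash
python3 - <<'E'
from h import *
M=[.668,-.0765]
ok=True; z=.25
while z>.129:
    z-= .02 if z>.16 else (.006 if z>.14 else .0015)
    robot.move_linear(M+[z],speed=.06 if z>.14 else .02)
    F=np.array(robot.current_force())
    if z>.14 and (np.hypot(*F[:2])>3 or F[2]>-2.5): print("unexpected contact"); break
    if F[2]>0: break
st("down"); print("z cmd",z)
E
```

```text
unexpected contact
down t 12.53 p [ 0.6676 -0.0764  0.2092] F [-0.3  0.4 -2.2] gap 0.045
z cmd 0.21000000000000002
```

```bash
python3 - <<'E'
from h import *
M=[.668,-.0765]
robot.dwell(.3); st("settled")
if robot.current_force()[2]<-3.5:
    z=.21
    while z>.129:
        z-= .025 if z>.16 else (.008 if z>.14 else .0015)
        robot.move_linear(M+[z],speed=.06 if z>.14 else .02); robot.dwell(.1)
        F=np.array(robot.current_force())
        if z>.14 and (np.hypot(*F[:2])>3 or F[2]>-2.5): print("unexpected contact"); break
        if F[2]>0: break
    st("down"); print("z cmd",z)
E
```

```text
settled t 12.83 p [ 0.6683 -0.0765  0.2105] F [-0.9  0.2 -3.9] gap 0.0456
down t 16.98 p [ 0.6683 -0.0766  0.131 ] F [-4.   0.7  6. ] gap 0.0454
z cmd 0.12999999999999998
```

```bash
python3 - <<'E'
from h import *
M=[.668,-.0765]
robot.gripper_to(.075); robot.dwell(.2); st("open")
robot.move_linear(M+[.24],speed=.1)
robot.move_linear([.56,-.0765,.27],speed=.2); st("up")
robot.gripper_to(0.0,squeeze=20)
for n in ["top","scene"]:
    c=robot.capture(n); W=cloud(c); P=W.reshape(-1,3); d=np.hypot(P[:,0]-M[0],P[:,1]-M[1])
    for k,lo,hi,r in (("sleeve",.157,.175,.035),("head",.19,.21,.02)):
        q=P[(d<r)&(P[:,2]>lo)&(P[:,2]<hi)]
        if len(q): print(n,k,len(q),cv2.minEnclosingCircle(q[:,:2].astype(np.float32)),np.median(q,0).round(4),q[:,2].max())
    if n=="top": cv2.imwrite("pics/placed.png",np.hstack([cv2.resize(c["image"][110:260,260:410,::-1],(400,400))]))
    else:
        cv2.imwrite("pics/placed.png",np.hstack([cv2.imread("pics/placed.png"),cv2.resize(c["image"][190:340,190:340,::-1],(400,400))]))
st("end")
E
```

```text
open t 17.88 p [ 0.668  -0.0765  0.13  ] F [-0.1  0.9 -1. ] gap 0.0748
up t 19.83 p [ 0.5603 -0.0765  0.2697] F [-0.4 -0.5 -0.5] gap 0.0748
scene sleeve 259 ((0.6682347059249878, -0.07659059017896652), 0.022779226303100586) [ 0.673  -0.0759  0.1657] 0.17453073823033305
scene head 74 ((0.6673861742019653, -0.0769033432006836), 0.009149626828730106) [ 0.6691 -0.077   0.2   ] 0.2026616303952521
end t 21.16 p [ 0.56   -0.0765  0.27  ] F [ 0.  -0.5  0.3] gap 0.0005
```

View pics/placed.png

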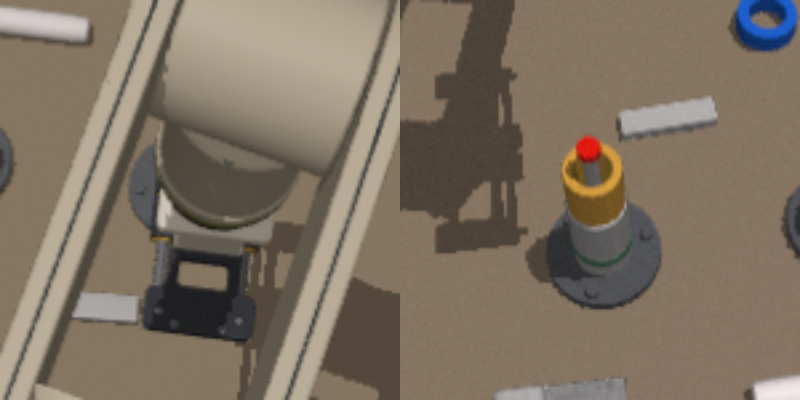

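Placed: the brass sleeve stands squarely on the mouth, centred within 0.5 mm, with the red head at (588,150) proud in its middle. Now I push the rod with the fingers shut.

```bash
python3 - <<'E'
from h import *
M=[.668,-.077]
robot.move_linear(M+[.23],speed=.15)
robot.move_linear(M+[.206],speed=.08); robot.dwell(.1)
z=.206; f0=robot.current_force()[2]
while z>.162:
    z-=.004 if z>.172 else .0015
    robot.move_linear(M+[z],speed=.03); robot.dwell(.05)
    F=robot.current_force(); print(round(z,4),round(robot.current_ee_pos()[2],4),np.round(F,1))
    if F[2]-f0>18: break
robot.dwell(.2); st("pushed")
robot.move_linear(M+[.23],speed=.1)
robot.move_linear([.56,-.077,.27],speed=.2)
c=robot.capture("scene"); P=cloud(c).reshape(-1,3); d=np.hypot(P[:,0]-M[0],P[:,1]-M[1])
im=c["image"].reshape(-1,3).astype(int); red=(im[:,0]>150)&(im[:,1]<60)
for k,m in (("sleeve",(d<.035)&~red),("head",(d<.02)&red)):
    q=P[m&(P[:,2]>.15)&(P[:,2]<.21)]
    print(k,len(q),cv2.minEnclosingCircle(q[:,:2].astype(np.float32)),np.median(q,0).round(4),q[:,2].max())
cv2.imwrite("pics/done.png",cv2.resize(c["image"][190:340,190:340,::-1],(400,400))); st("end")
E
```

```text
0.202 0.2019 [ 0.3 -1.   0.1]
0.198 0.1979 [-0.2 -0.5  0.3]
0.194 0.1941 [0.1 0.2 3.1]
0.19 0.1898 [ 0.2 -0.4  1.8]
0.186 0.1857 [0.8 0.2 2.3]
0.182 0.1817 [0.6 0.1 2.2]
0.178 0.1777 [ 0.2 -0.   1.8]
0.174 0.1738 [-1.2  0.   2.4]
0.17 0.1697 [0.  0.8 2.4]
0.1685 0.1685 [-0.6  0.4  3.6]
0.167 0.167 [-0.1 -0.6  4.2]
0.1655 0.1662 [ 0.3 -0.9  5.6]
0.164 0.1661 [-1.1 -0.6 11.3]
0.1625 0.166 [-4.5  0.3 18.1]
0.161 0.1659 [-8.4  1.2 25.2]
pushed t 27.62 p [ 0.6696 -0.0772  0.166 ] F [-7.3  1.3 24.6] gap 0.0009
sleeve 344 ((0.6680889129638672, -0.07633617520332336), 0.02306240051984787) [ 0.6726 -0.0764  0.165 ] 0.1691755615304208
head 57 ((0.667709231376648, -0.07704868167638779), 0.008850198239088058) [ 0.6683 -0.0772  0.1672] 0.1704441492189852
end t 29.24 p [ 0.5603 -0.0769  0.2691] F [ 0.8 -0.  -0.3] gap 0.0003
```

View pics/done.png

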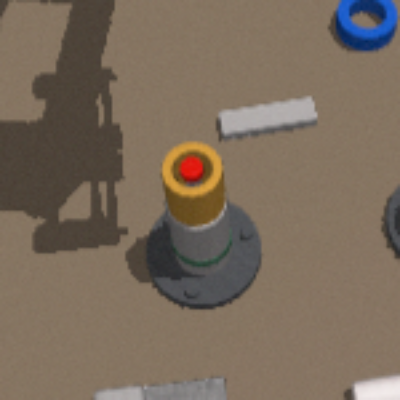

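The picture shows the red head (191,168) flush inside the brass sleeve's rim, with the sleeve square on the mould and the arm clear.

```bash
python3 -c "
from bench import robot
print(robot.job_done())"
```

```text
the job is handed in; nothing more can be done
None
```

The job is handed in (no verdict came back): the sleeve stands square on the mould's mouth, centred within about 0.5 mm, and the rod is fully home with its head within about 2 mm of flush, at 29 s with no bystander touched.

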